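Let the press weight down onto the glued pipe cap

TASK

The weight of the bench press hangs on its ratchet above a pipe with a freshly glued cap. Throw the pawl's release lever fully over towards the front, wind the crank up a touch so that the loaded pawl springs clear of the ratchet wheel, and then, keeping hold of the crank, wind it back and let the weight down gently until it rests on the cap by its weight alone. Do not let the weight drop, do not force it down hard, leave the lever thrown and the pipe standing in place, and leave the things round the press alone.

Things in the scene. Friction and masses are not known exactly. Their poses are not given: they have to be found in the camera images.
- press: dead-weight bench press, fixed: grey frame, base 200 x 170 x 20 mm, column behind, housing on top. Origin: on the table below the middle of its horizontal shaft, which is 198 mm up. x from its front (robot side) to its column, y along the shaft, z up. Crank on the shaft's -y end; ratchet wheel, pawl and release lever on the +y end. The ram slides at x = -0.034, y = 0.
- ram (a joint): height of the ram (m): 0 with the crank straight up, + higher, top stop 0.022. Geared to the crank: 22 mm per rad. Its head meets the cap somewhere between -0.032 and -0.020. Ram and weight have 1.5 to 3.1 kg and always pull down.
- head_face (a point): centre of the flat underside of the ram's head, a round dark weight 90 mm across and 36 mm thick with a 6 mm rubber pad under it.
- crank (a joint): angle (rad) of crank, shaft and ratchet wheel (one piece): 0 = crank straight up; + = leaning to the press's +x, raises the ram; - = towards its front, lowers it. The weight lands somewhere between -1.45 and -0.9. At the handle the load pulls with 4 to 12 N in the lowering direction. While the pawl is in the teeth the crank turns up freely but not back.
- crank_grip (a point): middle of the crank's black handle: 26 mm diameter, 70 mm long, parallel to the shaft, spinning freely on its pin, so a hand can hold it from above all the way without turning. At crank angle a it is at press x = 0.065 sin a, y = -0.111, z = 0.198 + 0.065 cos a. The crank arm is 41 mm further in (towards +y).
- release_lever (a joint): angle (rad) of the release lever: 0 = hold, leaning back to the column; 0.6 = release, thrown to the press's front against its stop. Stays where left; 3 to 6 N at its knob. The pawl hangs on it by a spring, which at release pulls the pawl out. But the loaded tooth nips the pawl: it stays in until the crank is wound up a little (0.03 to 0.15 rad), then snaps out and the weight comes onto the crank.
- lever_knob (a point): centre of the black 23 mm ball (on an 8 mm rod) at the release lever's end, 85 mm from its pivot (pivot axis parallel to the shaft, at press x = -0.064, z = 0.200). At lever angle b the knob is at press x = -0.064 + 0.085 sin(0.3 - b), y = 0.0835, z = 0.200 + 0.085 cos(0.3 - b). Free to be pinched from above across press x, or pushed.
- pawl (a joint): angle (rad) of the pawl against the release lever. Seated in the wheel with the lever at hold: about 0; still nipped in the wheel with the lever thrown: about -0.6; free of the wheel: about -0.2.
- pawl_nose (a point): centre of the pawl's 8 mm round nose. Seated between the teeth it is about 46 mm from wheel_centre; at more than 56 mm it is clear of the wheel.
- wheel_centre (a point): centre of the ratchet wheel (100 mm across, 12 mm thick, 18 saw teeth 7.5 mm deep, one tooth = 0.35 rad): x = 0, y = 0.068, z = 0.198 of the press.
- capped_pipe: grey plastic pipe piece, 63 mm diameter, standing loose on the press's round anvil (top 30 mm above the table), a 68 mm cap glued over its upper end. How far the cap was pushed on differs and is not reported: the whole is 47 to 57 mm high, its top 77 to 87 mm above the table, so the landing must be felt or seen. Origin: centre of its underside.
- block: bystander: beech block 96 x 45 x 35 mm, loose on the table; origin at the centre of its underside.
- brush: bystander: flat hand brush, 189 mm long, lying loose on the table.
- screwdriver: bystander: screwdriver, 175 mm long, lying loose on the table.
Things that resemble listed ones, but are neither listed nor needed, are in the scene too. What is shaped like the capped_pipe but red is not meant.

How it is judged (in metres and radians):
On the way, in this order (a step that is already met when the one before it is completed fails the run):
1. the release lever is thrown over, the weight still hanging on the nipped pawl (value of joint release_lever above 0.5 rad and value of joint ram above -0.015 m), for 0.2 s.
2. the pawl is clear of the ratchet wheel and the weight is still up (distance between pawl_nose and wheel_centre above 0.056 m and value of joint ram above -0.015 m), for 0.05 s.
3. the weight rests on the cap (contact force between ram and capped_pipe above 8 N), for 0.2 s.
At the end, for the whole second after the job is handed in: the weight rests still on the capped pipe (bearing on it with more than 8 N), the release lever is still thrown (over 0.48 rad) and the pawl's nose is clear of the wheel (more than 56 mm from its centre), the pipe is upright (within 0.05 rad) and within 12 mm of where it stood (contact force between ram and capped_pipe above 8 N and value of joint ram below -0.018 m and linear speed of ram below 0.01 m/s and value of joint release_lever above 0.48 rad and distance between pawl_nose and wheel_centre above 0.056 m and angle between capped_pipe's own z axis and vertical below 0.05 rad and distance of capped_pipe from where it was at the start of the episode below 0.012 m); the robot touches nothing.
It fails at once if the weight drops: the ram goes down faster than 0.1 m/s (velocity of joint ram below -0.1 m/s).
It fails at once if the weight is forced down: it presses on the capped pipe with more than 150 N (contact force between ram and capped_pipe above 150 N).
It fails at once if a bystander (block, brush, screwdriver) is moved more than 30 mm (distance of any of block, brush, screwdriver from where it was at the start of the episode above 0.03 m).
It also fails if it takes over 51 s, if anything falls off the work surface, if the arm or the gripper's body presses on something with over 40 N, if the wrist force passes 120 N, or if a joint passes its speed limit or range.

ROBOT

A 6-joint arm with a two-finger parallel gripper is mounted at the origin on the work surface; the furniture and walls round the work are solid. World frame = base frame: x ahead of the robot, y to its left, z up, the work surface at z = 0. Lengths are in mm, angles in rad, forces in N, time in s.
With the tool pointing down it reaches from about 350 to 975 mm from the base axis. Payload 7.1 kg.
Tool frame: the origin (TCP) lies at the very end of the fingers, on their centre line; the grasp point (between the pads) lies 19 mm behind it (ctrl.grip_point_offset is the distance from the TCP to the grasp point, in mm); z points along the fingers, y is the direction in which the jaws open and shut (so a half turn about z gives the same grasp; the last joint's range is limited). The gripper opens to 88 mm and grips with 3 to 60 N. Pads are 20 mm wide; open, the fingers measure 115 mm over their backs; the gripper's body (75 mm by 178 mm) begins 61 mm behind the grasp point.
Start: joints at [-1.161, 0.423, 1.63, -0, 1.089, -0.019], TCP at [259.877, -568.391, 222.675] pointing down, gripper open.
Joint ranges: [-3, 3], [-0.9, 2.11], [0.09, 2.58], [-1.31, 4.45], [0.11, 2.69], [-2.54, 2.54]. Speed limits (rad/s): [2.39, 2.39, 3.01, 3.14, 3.14, 3.14].

INTERFACE

Orientations are given as a rotation vector (axis times angle).
In Python, from workcell import ctrl gives the robot as it stands.
- The arm moves only by the tool move_arm, never from a script. Its argument "increments" is one flat list of numbers, 5 for each row, row after row: the closure in counts, from 0 (fully open) to 255 (shut), then the shift along the tool's x, y, z in mm, then the turn about the tool's z in degrees. In form: [grip, dx, dy, dz, yaw, grip, dx, dy, dz, yaw, ...]. A call has 1 to 12 rows; each row is the pose to reach, as a shift and turn from the pose measured when the call began, along the tool's axes at that moment; what a row does not reach only later rows make up. A row lasts 1/8 s, in which the tool goes at most 62.5 mm and 10.7 degrees, less where a joint would pass 70% of its speed; a pose out of reach is approached as far as the arm can. A call with a gripper value outside its range is refused whole. The fingers move at their own pace and stop on an object; the grip force is fixed at half the most. Time passes only in rows, so rows that repeat a pose let the fingers close. It gives the time, the measured TCP pose, the force and the opening at its end, in the units of the state.
- ctrl.get_obs(): the state, without advancing time (a new reading comes with each control period).
- ctrl.get_image(name): name is "side" or "top" or "wrist"; returns a dict with "frame" (480x640x3 uint8, red, green, blue), "vertical_fov" (degrees; the focal length in pixels is half the picture's height over the tangent of half this angle, whatever the lens; pixels are square), "cx", "cy" (the principal point, pixels), "distortion" ([k1, k2, p1, p2, k3] as OpenCV has them; the pictures are not rectified), "pose" (4x4, takes a point from camera to world coordinates); the wrist camera has in their place "mount" (4x4, takes a point from camera to tool coordinates, whose origin is the TCP and whose axes are the flange's). Camera axes: x right, y down, z forward; pixel columns grow to the right and rows downward; lengths in mm; the calibration is good to about 2 mm. A picture is of the moment at which its call begins: read the wrist's pose just before it. There is no depth.
- ctrl.close_job(): hands the job in, once; it reports no verdict.
The state is a dict: "t": time; "qpos": joint angles; "qvel": joint speeds; "joint_torque": joint torques, N m; "ee_pos": TCP position; "orientation": TCP orientation; "ft_force": force on the tool from outside, world axes, zero at the start; "moment": the same for the moment, N m; "width": finger opening in mm.
Only numpy, scipy, OpenCV 4.12 (cv2) and the standard library are available. Lean on these libraries where they do the work, as an engineer would, in place of code of your own. Each camera call takes 0.05 s, during which the arm holds its last target.

## Working session

There is one attempt and no reset: what is moved stays moved. The work goes in short steps, Python scripts to look and compute and a tool call to move; the robot and the scene stay as the last step left them, time stands still between calls to the robot, and variables do not carry over. Pictures are saved under pics/ and viewed, and the job is handed in when it is done.

Besides the shell and the picture viewer there is one more tool, called after "Call:" as a command line: name --argument value ..., lists and objects as JSON in quotes. move_arm: Moves the arm, as the interface text tells. Its arguments: {"type":"object","properties":{"increments":{"type":"array","items":{"type":"number"}}},"required":["increments"]}

```bash
ls; mkdir -p pics; python3 - <<'E'
from workcell import ctrl
import cv2, numpy as np
o=ctrl.get_obs(); print(o)
for n in ["side","top","wrist"]:
    im=ctrl.get_image(n); cv2.imwrite(f"pics/{n}0.png",im["frame"][:,:,::-1])
    print(n,{k:(np.round(v,4).tolist() if k!="frame" else 0) for k,v in im.items()})
E
```

```text
pics
{'t': 0.0, 'qpos': array([-1.16101256e+00,  4.23832686e-01,  1.63071202e+00, -1.49189348e-05,
        1.08857228e+00, -1.89899884e-02]), 'qvel': array([-1.08632166e-03,  1.20715286e-03, -1.00220843e-03,  9.61488374e-05,
        2.43054922e-04, -6.34798347e-05]), 'joint_torque': array([-1.49622396e-03, -5.44634485e+01, -2.73665106e+01,  6.44056569e-02,
        2.28396471e-02, -1.34722177e-04]), 'ee_pos': array([ 259.6481696 , -567.89398078,  221.8981286 ]), 'orientation': array([-3.06821129e+00, -6.68061785e-01,  4.85020984e-04]), 'ft_force': array([-0.46110699,  0.00494919, -0.17733232]), 'moment': array([ 0.01786573, -0.01527023,  0.00522022]), 'width': 87.68358731150059}
side {'frame': 0, 'vertical_fov': 51.2343, 'cx': 317.3691, 'cy': 238.2777, 'distortion': [0.0388, 0.0, 0.0, 0.0, 0.0], 'pose': [[-0.995, -0.0117, 0.0991, 369.3987], [-0.0971, 0.342, -0.9347, 1023.3874], [-0.023, -0.9396, -0.3414, 579.7185], [0.0, 0.0, 0.0, 1.0]]}
top {'frame': 0, 'vertical_fov': 46.072, 'cx': 332.0707, 'cy': 238.5086, 'distortion': [0.0114, 0.0, 0.0, 0.0, 0.0], 'pose': [[-0.0202, -0.9984, 0.0525, 397.941], [-0.9997, 0.0194, -0.0162, -23.1593], [0.0151, -0.0528, -0.9985, 1577.2314], [0.0, 0.0, 0.0, 1.0]]}
wrist {'frame': 0, 'vertical_fov': 62.776, 'cx': 319.0909, 'cy': 234.9353, 'distortion': [0.0149, 0.0, 0.0, 0.0, 0.0], 'mount': [[-0.0004, -0.9613, -0.2753, 73.843], [1.0, -0.0002, -0.0008, -0.9495], [0.0007, -0.2753, 0.9613, -162.3946], [0.0, 0.0, 0.0, 1.0]]}
```

View pics/side0.png

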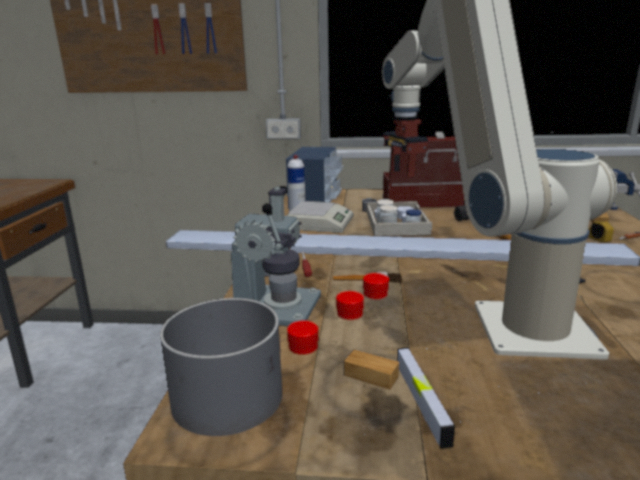

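View pics/top0.png

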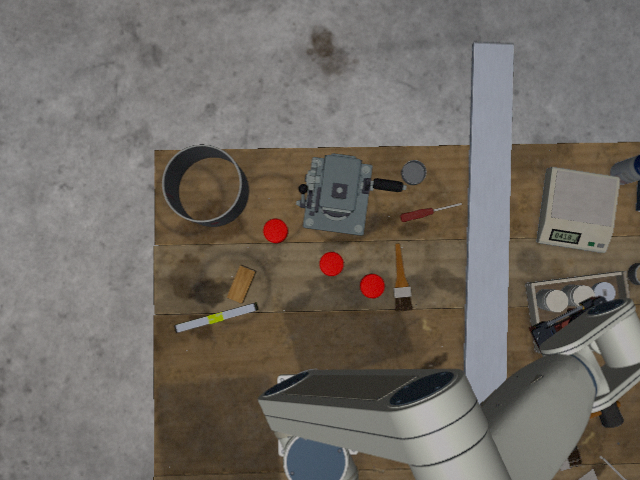

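View pics/wrist0.png

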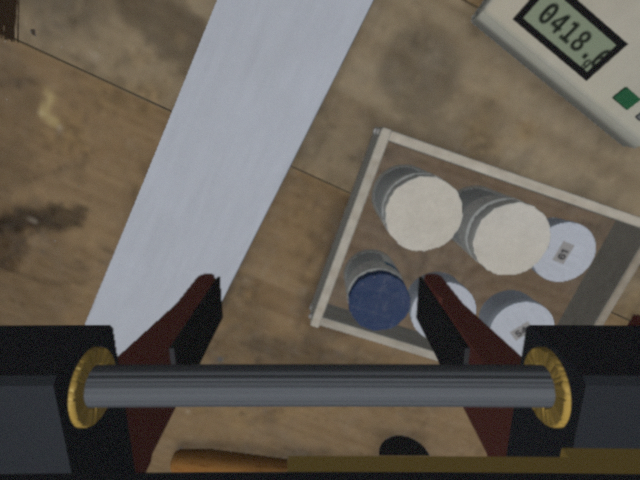

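```bash
cat > h.py <<'E'
import numpy as np, cv2
from scipy.spatial.transform import Rotation as R
from workcell import ctrl
def cam(im, obs=None):
    f=240/np.tan(np.radians(im["vertical_fov"])/2)
    K=np.array([[f,0,im["cx"]],[0,f,im["cy"]],[0,0,1.]])
    if "pose" in im: P=np.array(im["pose"])
    else:
        T=np.eye(4);T[:3,:3]=R.from_rotvec(obs["orientation"]).as_matrix();T[:3,3]=obs["ee_pos"]
        P=T@np.array(im["mount"])
    return K,np.array(im["distortion"],float),P
def ray(c,px):
    K,d,P=c
    u=cv2.undistortPoints(np.array([[px]],float),K,d)[0,0]
    v=P[:3,:3]@np.array([u[0],u[1],1]); return P[:3,3],v/np.linalg.norm(v)
def tri(rs):
    A=np.zeros((3,3));b=np.zeros(3)
    for o,v in rs:
        M=np.eye(3)-np.outer(v,v);A+=M;b+=M@o
    p=np.linalg.solve(A,b)
    return p,[np.linalg.norm((np.eye(3)-np.outer(v,v))@(p-o)) for o,v in rs]
def proj(c,X):
    K,d,P=c; Q=np.linalg.inv(P); r=cv2.Rodrigues(Q[:3,:3])[0]
    return cv2.projectPoints(np.atleast_2d(X).astype(float),r,Q[:3,3],K,d)[0][:,0]
def onplane(c,px,z):
    o,v=ray(c,px); return o+v*(z-o[2])/v[2]
def snap(n,tag=None):
    o=ctrl.get_obs(); im=ctrl.get_image(n)
    if tag: cv2.imwrite(f"pics/{tag}.png",im["frame"][:,:,::-1])
    return im["frame"][:,:,::-1].copy(),cam(im,o),o
def crop(f,x0,y0,x1,y1,s,name):
    cv2.imwrite(f"pics/{name}.png",cv2.resize(f[y0:y1,x0:x1],None,fx=s,fy=s,interpolation=cv2.INTER_CUBIC))
E
python3 - <<'E'
from h import *
a=cv2.imread("pics/top0.png");crop(a,280,130,440,250,5,"c_top")
a=cv2.imread("pics/side0.png");crop(a,215,180,345,330,4,"c_side")
crop(a,160,200,640,300,1.6,"c_beam")
E
```

```text
(no output)
```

View pics/c_top.png

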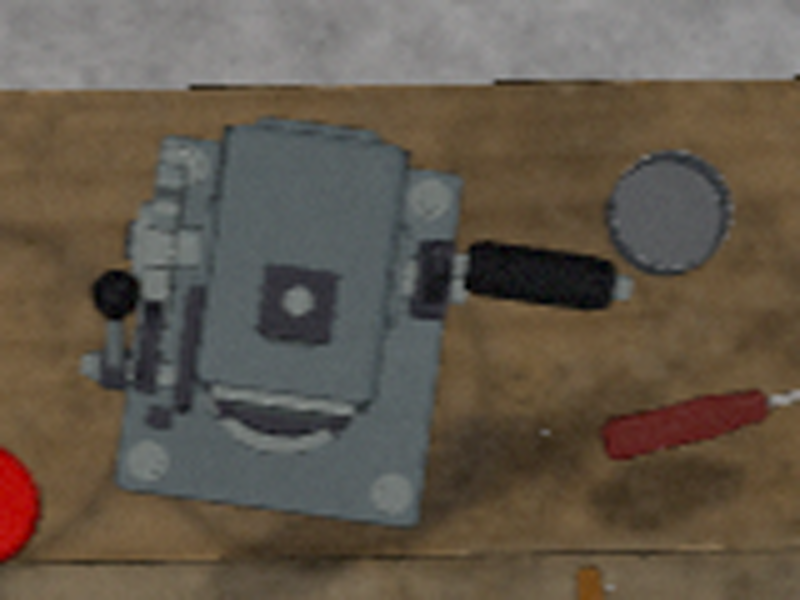

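View pics/c_side.png

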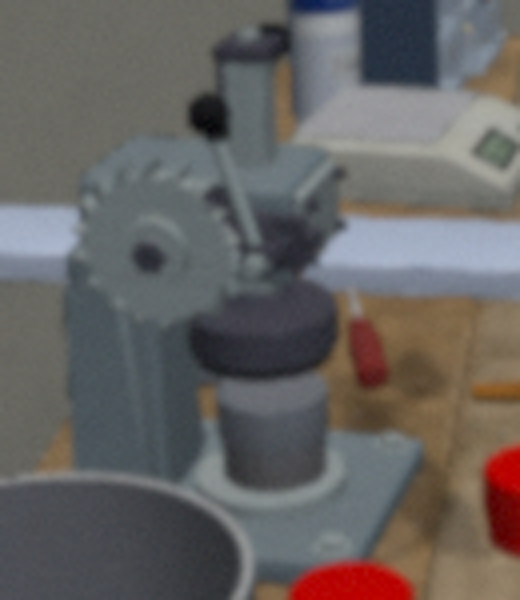

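View pics/c_beam.png

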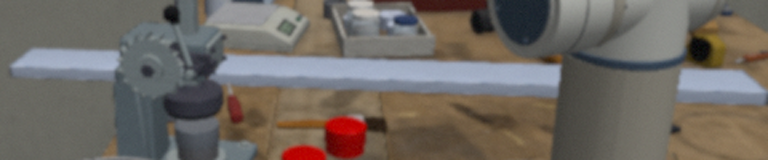

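```bash
python3 - <<'E'
from h import *
imt=ctrl.get_image("top");ims=ctrl.get_image("side");T=cam(imt);S=cam(ims)
k=tri([ray(T,(303,188.6)),ray(S,(267.3,208.8))]);print("knob",k)
# beam far-end corners
print("beam far", tri([ray(T,(473,43)),ray(S,(176,235))]), tri([ray(T,(514,43)),ray(S,(176,235))]))
for z in (0,50,100,150,200,300): print(z,[onplane(T,p,z)[:2].round() for p in [(473,43),(514,43),(466,400),(509,380)]], [onplane(S,p,z)[:2].round() for p in [(168,244),(636,262)]])
# base corners of press
for p in [(118,487),(416,524),(461,177)]:
    print("base",onplane(T,(280+p[0]/5,130+p[1]/5),20).round(1))
print("handle", [onplane(T,(280+p[0]/5,130+p[1]/5),263).round(1) for p in [(470,270),(615,285)]])
E
```

```text
knob (array([581.97679298,  20.51009434, 278.67759998]), [np.float64(1.1609507881742844), np.float64(1.1609507881743624)])
beam far (array([ 998.36101942, -451.42100384,   49.1719425 ]), [np.float64(13.537187029756364), np.float64(13.537187029756195)]) (array([ 1.03397988e+03, -5.79283356e+02, -2.26834192e-01]), [np.float64(3.5992659397542353), np.float64(3.5992659397539977)])
0 [array([1032., -462.]), array([1030., -580.]), array([  27., -410.]), array([  79., -531.])] [array([1032., -491.]), array([-393., -397.])]
50 [array([1012., -449.]), array([1010., -562.]), array([  39., -397.]), array([  89., -515.])] [array([ 975., -360.]), array([-327., -275.])]
100 [array([ 992., -435.]), array([ 990., -545.]), array([  51., -385.]), array([  99., -499.])] [array([ 918., -230.]), array([-261., -152.])]
150 [array([ 972., -421.]), array([ 970., -527.]), array([  62., -373.]), array([ 109., -483.])] [array([861., -99.]), array([-195.,  -30.])]
200 [array([ 952., -407.]), array([ 950., -509.]), array([  74., -361.]), array([ 119., -466.])] [array([804.,  32.]), array([-130.,   93.])]
300 [array([ 911., -379.]), array([ 910., -474.]), array([  98., -336.]), array([ 140., -434.])] [array([689., 293.]), array([  2., 338.])]
base [512.1  29.7  20. ]
base [ 488.5 -134.7   20. ]
base [ 681.5 -164.2   20. ]
handle [array([ 593.2, -145.4,  263. ]), array([ 584.9, -213.4,  263. ])]
```

```bash
cat >> h.py <<'E'
def delta(target, yaw_to=None, o=None):
    """tool-frame shift to world target TCP, and yaw (deg) so tool y || dir angle yaw_to(deg)"""
    o=o or ctrl.get_obs(); M=R.from_rotvec(o["orientation"]).as_matrix()
    d=M.T@(np.array(target,float)-o["ee_pos"]); print("shift",d.round(1))
    ty=np.degrees(np.arctan2(M[1,1],M[0,1])); print("tool y dir deg",ty.round(2),"q6",o["qpos"][5].round(3), "tool z",M[:,2].round(3))
    if yaw_to is not None:
        for k in (yaw_to,yaw_to+180): 
            w=(k-ty+180)%360-180; print("yaw turn about tool z:",-w)
E
python3 - <<'E'
from h import *
print(R.from_rotvec(ctrl.get_obs()["orientation"]).as_matrix().round(3))
delta([560,-80,420],-8)
E
```

```text
[[ 0.909  0.416 -0.   ]
 [ 0.416 -0.909  0.001]
 [ 0.    -0.001 -1.   ]]
shift [ 476.  -319.3 -197.5]
tool y dir deg -65.43 q6 -0.019 tool z [-0.     0.001 -1.   ]
yaw turn about tool z: -57.428446740280776
yaw turn about tool z: 122.57155325971922
```

Call:
move_arm --increments '[0,0,0,-60,0,0,0,0,-120,0,0,40,-27,-170,-6,0,90,-60,-200,-12,0,145,-97,-200,-18,0,200,-134,-200,-24,0,255,-170,-200,-31,0,310,-207,-200,-38,0,365,-245,-200,-45,0,420,-285,-200,-51,0,480,-320,-200,-57,0,505,-338,-200,-57.4]'

```text
t: 1.75
ee_pos: [574.3, -57.1, 422.6]
orientation: [-2.37, -2.062, -0.0]
ft_force: [-0.2, -0.9, 0.6]
width: 88.0
```

```bash
python3 - <<'E'
from h import *
f,c,o=snap("wrist","w1"); print(o["t"],o["ee_pos"],o["qvel"].round(3))
delta([590,-60,420],-8,o)
print("press origin", proj(c,[[582,20.5,280],[589,-179,263]]))
E
```

```text
1.75 [574.32520919 -57.14088729 422.63857299] [ 0.817  0.345 -0.412 -0.001  0.065  0.79 ]
shift [-0.7 15.9  2.6]
tool y dir deg -7.95 q6 0.019 tool z [ 0.  0. -1.]
yaw turn about tool z: 0.04658415744876265
yaw turn about tool z: -179.95341584255124
press origin [[317.5127663  118.84910679]
 [355.41058919 341.48550546]]
```

View pics/w1.png

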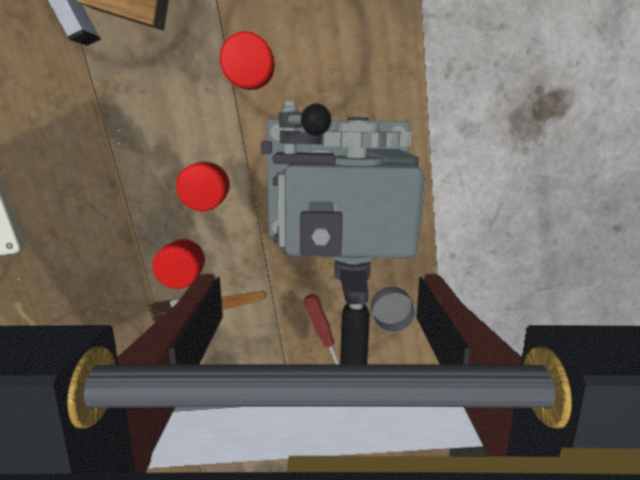

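Call:
move_arm --increments '[0,0,16,2,0,0,0,16,2,0,0,0,16,2,0]'

```text
t: 2.17
ee_pos: [592.6, -54.8, 419.9]
orientation: [-2.367, -2.062, -0.005]
ft_force: [-0.3, -0.7, -1.0]
width: 87.8
```

```bash
python3 - <<'E'
from h import *
f,c,o=snap("wrist","w2"); print(o["t"],o["ee_pos"],np.abs(o["qvel"]).max().round(3))
crop(f,220,80,460,400,2.4,"c_w2") if 0 else cv2.imwrite("pics/c_w2.png",cv2.resize(f[80:380,200:480],None,fx=2,fy=2,interpolation=cv2.INTER_CUBIC))
E
```

```text
2.175 [592.6255348  -54.81752368 419.93054455] 0.011
```

View pics/c_w2.png

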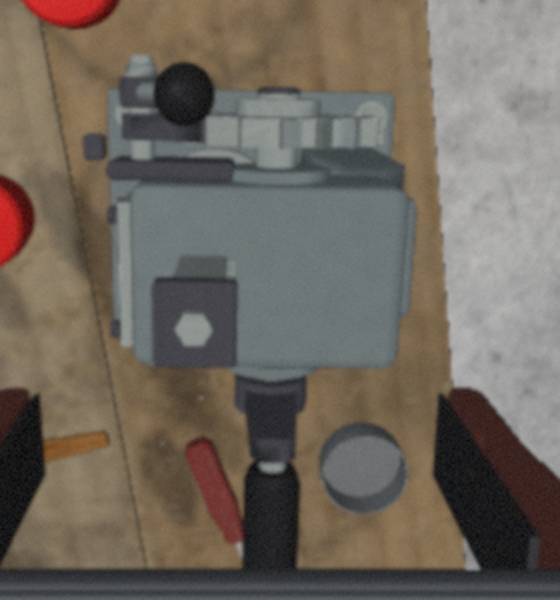

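```bash
python3 - <<'E'
from h import *
T=cam(ctrl.get_image("top"));S=cam(ctrl.get_image("side"));im=ctrl.get_image("wrist")
o=ctrl.get_obs();W=cam(im,o)
k,e=tri([ray(T,(303,188.6)),ray(S,(267.3,208.8)),ray(W,(292,127))]);print("knob",k,e)
hn,e=tri([ray(T,(280+470/5,130+268/5)),ray(W,(335.5,313))]);print("handle near end",hn,e)
print("can top",tri([ray(T,(413.5,172.3)),ray(W,(380.5,310))]))
# ram stem top hex: top crop (298,300), wrist crop (194,329)
print("stem",tri([ray(T,(280+298/5,130+300/5)),ray(W,(297,244.5))]))
for z in (250,263,268): print(z,[onplane(W,p,z).round(1) for p in [(335.5,313),(335.5,350)]])
E
```

```text
knob [581.55522905  20.60468719 278.8425329 ] [np.float64(1.5420251873803648), np.float64(0.8059013005027283), np.float64(0.7706073223897363)]
handle near end [ 593.93687825 -145.44438658  259.3478119 ] [np.float64(0.8151470564983391), np.float64(0.8151470564984397)]
can top (array([ 661.62973992, -281.67813329,    1.0130489 ]), [np.float64(1.6683755704072494), np.float64(1.6683755704069443)])
stem (array([573.85466699, -62.52971679, 307.19216555]), [np.float64(0.7029169052596537), np.float64(0.7029169052596714)])
250 [array([ 593. , -149.8,  250. ]), array([ 588.1, -188.4,  250. ])]
263 [array([ 593.3, -143.2,  263. ]), array([ 588.6, -180.3,  263. ])]
268 [array([ 593.4, -140.7,  268. ]), array([ 588.8, -177.2,  268. ])]
```

```bash
python3 - <<'E'
from h import *
delta([581.6,20.6,320],-8); delta([581.6,20.6,268],-8)
E
```

```text
shift [ 72.4 -21.3 100.7]
tool y dir deg -7.87 q6 0.023 tool z [ 0.002  0.004 -1.   ]
yaw turn about tool z: 0.13394227973626016
yaw turn about tool z: -179.8660577202637
shift [ 72.2 -21.4 152.7]
tool y dir deg -7.87 q6 0.023 tool z [ 0.002  0.004 -1.   ]
yaw turn about tool z: 0.13394227973626016
yaw turn about tool z: -179.8660577202637
```

Call:
move_arm --increments '[110,36,-10,30,0,110,72,-21,60,0,110,72,-21,90,0,110,72,-21,110,0,110,72,-21,110,0]'

```text
t: 3.0
ee_pos: [580.8, 19.9, 309.5]
orientation: [-2.366, -2.061, -0.003]
ft_force: [0.3, -0.2, 1.0]
width: 50.4
```

```bash
python3 - <<'E'
from h import *
f,c,o=snap("wrist","w3"); print(o["t"],o["ee_pos"],np.abs(o["qvel"]).max().round(3),o["width"])
delta([581.6,20.6,268],-8,o); print(proj(c,[[581.6,20.6,279]]))
g,_,_=snap("side"); crop(g,195,130,375,300,4,"s3")
E
```

```text
3.0 [580.8068443   19.90160429 309.4870712 ] 0.043 50.400919646330344
shift [ 0.6  0.8 41.5]
tool y dir deg -7.89 q6 0.148 tool z [-0.001  0.004 -1.   ]
yaw turn about tool z: 0.10815157504393369
yaw turn about tool z: -179.89184842495604
[[324.16817224 270.85869605]]
```

View pics/w3.png

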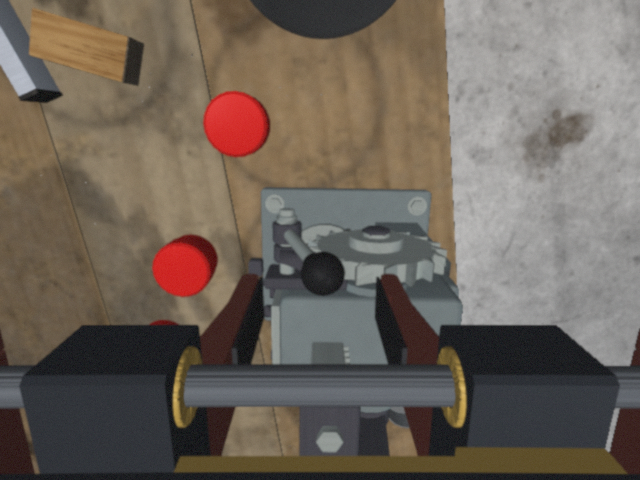

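View pics/s3.png

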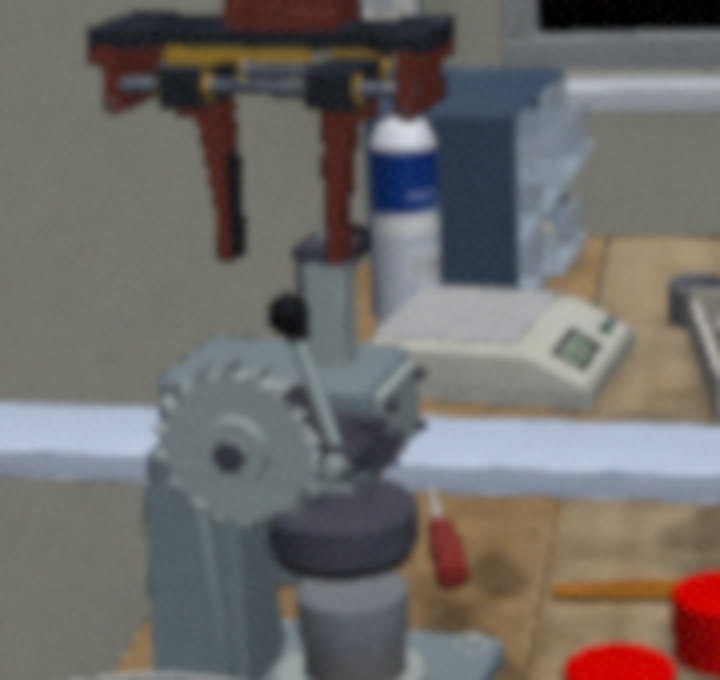

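Call:
move_arm --increments '[110,0,1,14,0,110,0,1,28,0,110,0,1,41,0,110,0,1,41,0,255,0,1,41,0,255,0,1,41,0,255,0,1,41,0,255,0,1,41,0]'

```text
t: 4.1
ee_pos: [582.6, 20.1, 270.9]
orientation: [-2.367, -2.061, -0.006]
ft_force: [-5.6, 0.9, 4.0]
width: 21.0
```

```bash
python3 - <<'E'
from h import *
f,c,o=snap("wrist","w4"); print(o["t"],o["ee_pos"],o["width"],o["ft_force"])
E
```

```text
4.1 [582.57608226  20.07980419 270.93004342] 20.960638395176634 [-5.56516468  0.94755016  4.00076486]
```

View pics/w4.png

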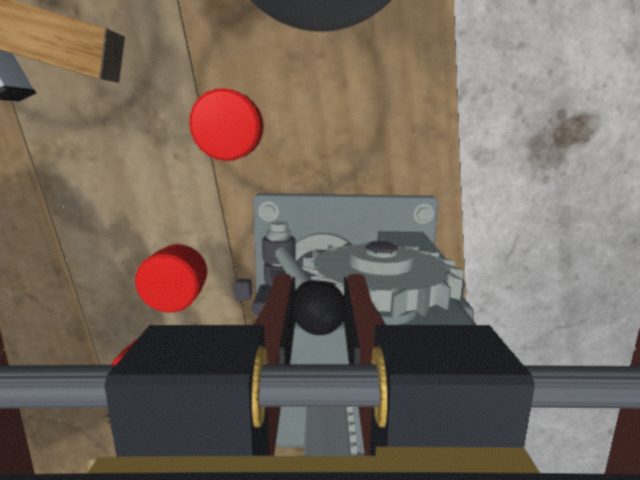

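Call:
move_arm --increments '[255,0,-6,-1.5,0,255,0,-12,-3,0,255,0,-19,-3.5,0,255,0,-25,-4,0,255,0,-31,-3.5,0,255,0,-38,-3,0,255,0,-44,-1.5,0,255,0,-49,0,0,255,0,-51,0,0,255,0,-51,0,0]'

```text
t: 5.4
ee_pos: [535.2, 27.2, 273.1]
orientation: [2.367, 2.061, 0.017]
ft_force: [5.3, 1.2, 4.9]
width: 21.3
```

```bash
python3 - <<'E'
from h import *
f,c,o=snap("wrist","w5"); print(o["t"],o["ee_pos"],o["width"],o["ft_force"])
d=R.from_euler('z',-8,degrees=True).inv().apply(o["ee_pos"]-np.array([582.6,20.1,270.9])); print("press-frame shift",d)
g,_,_=snap("side"); crop(g,195,130,375,300,4,"s5")
E
```

```text
5.4 [535.19160807  27.16750549 273.09513356] 21.27071563927516 [5.25278832 1.17082739 4.92613957]
press-frame shift [-47.93062338   0.4007521    2.19513356]
```

View pics/s5.png

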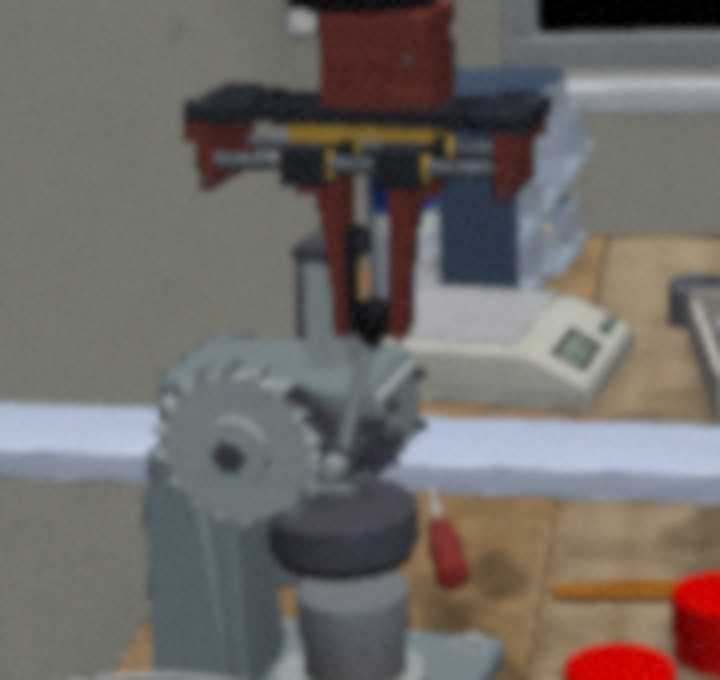

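Call:
move_arm --increments '[255,0,-4,1,0,255,0,-7,1,0,255,0,-7,1,0]'

```text
t: 5.88
ee_pos: [532.5, 27.5, 273.0]
orientation: [2.361, 2.056, 0.028]
ft_force: [15.6, -2.4, -8.5]
width: 21.3
```

```bash
python3 - <<'E'
from h import *
o=ctrl.get_obs(); print(o["t"],o["ee_pos"],o["width"],o["ft_force"])
d=R.from_euler('z',-8,degrees=True).inv().apply(o["ee_pos"]-np.array([582.6,20.1,270.9])); print("press-frame shift",d)
E
```

```text
5.875 [532.50153115  27.45238714 272.9535773 ] 21.32536539400713 [15.64695644 -2.39009771 -8.54115024]
press-frame shift [-50.63416851   0.30847495   2.0535773 ]
```

Call:
move_arm --increments '[255,0,4,0,0,110,0,4,0,0,110,0,4,0,0,110,0,4,0,0,110,0,4,-20,0,110,0,4,-45,0,110,0,4,-75,0,110,0,4,-80,0]'

```text
t: 6.88
ee_pos: [535.7, 26.7, 354.8]
orientation: [2.359, 2.054, 0.032]
ft_force: [0.1, -0.4, 0.5]
width: 50.1
```

```bash
python3 - <<'E'
from h import *
f,c,o=snap("wrist","w6"); print(o["t"],o["ee_pos"],o["width"],o["ft_force"])
delta([589,-178,345],-8,o);delta([589,-178,245],-8,o)
g,_,_=snap("side"); crop(g,195,130,375,300,4,"s6")
E
```

```text
6.875 [535.74741862  26.65931365 354.82483479] 50.05688489847826 [ 0.13218333 -0.43244631  0.52513498]
shift [-195.5   80.6   10.4]
tool y dir deg -7.9 q6 0.163 tool z [ 0.024  0.004 -1.   ]
yaw turn about tool z: 0.09588425376009013
yaw turn about tool z: -179.90411574623988
shift [-196.2   78.3  110.4]
tool y dir deg -7.9 q6 0.163 tool z [ 0.024  0.004 -1.   ]
yaw turn about tool z: 0.09588425376009013
yaw turn about tool z: -179.90411574623988
```

View pics/s6.png

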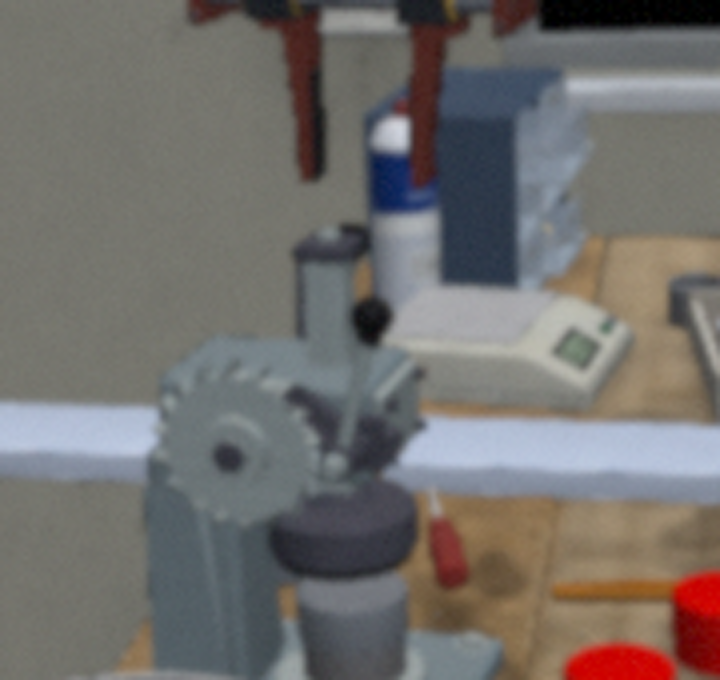

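Call:
move_arm --increments '[90,-30,12,0,0,90,-75,30,0,0,90,-120,48,0,0,90,-165,67,0,0,90,-188,77,0,0,90,-195.5,80,20,0,90,-195.5,80,40,0,90,-195.5,80,50,0,90,-195.5,80,50,0]'

```text
t: 8.1
ee_pos: [587.6, -176.7, 301.9]
orientation: [2.361, 2.058, 0.027]
ft_force: [-0.5, 0.3, -0.1]
width: 56.9
```

```bash
python3 - <<'E'
from h import *
f,c,o=snap("wrist","w7"); print(o["t"],o["ee_pos"],o["width"],o["ft_force"])
delta([589,-178,245],-8,o); print(proj(c,[[589,-178,263],[594,-145.4,261]]))
E
```

```text
8.1 [ 587.55268205 -176.67988651  301.87284458] 56.882195113290635 [-0.54303926  0.33357953 -0.10714163]
shift [-1.5  0.6 56.9]
tool y dir deg -7.84 q6 -0.183 tool z [ 0.019  0.004 -1.   ]
yaw turn about tool z: 0.1568554417137875
yaw turn about tool z: -179.8431445582862
[[324.27397145 268.79532864]
 [325.30982678 208.73039815]]
```

View pics/w7.png

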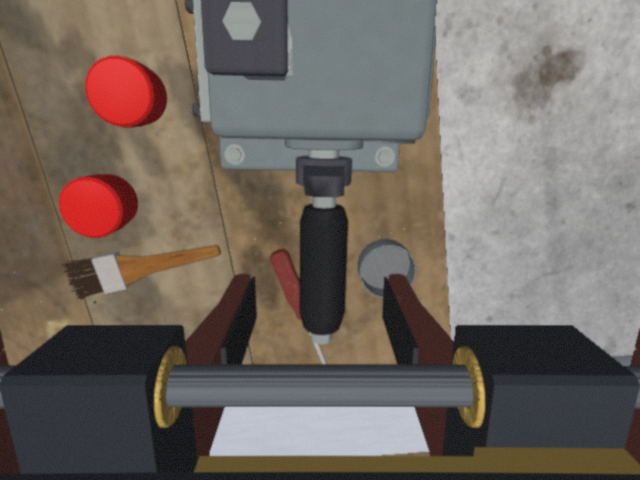

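Call:
move_arm --increments '[90,-1.5,0.5,20,0,90,-1.5,0.5,40,0,90,-1.5,0.5,56,0,90,-1.5,0.5,57,0,90,-1.5,0.5,57,0,255,-1.5,0.5,57,0,255,-1.5,0.5,57,0,255,-1.5,0.5,57,0,255,-1.5,0.5,57,0]'

```text
t: 9.28
ee_pos: [590.0, -178.4, 246.2]
orientation: [2.36, 2.056, 0.029]
ft_force: [1.4, -0.1, -0.1]
width: 25.2
```

```bash
python3 - <<'E'
from h import *
f,c,o=snap("wrist","w8"); print(o["t"],o["ee_pos"],o["width"],o["ft_force"])
M=R.from_rotvec(o["orientation"]).as_matrix(); g=o["ee_pos"]-19*M[:,2]; print("grip pt",g)
print("press frame",R.from_euler('z',-8,degrees=True).inv().apply(g-np.array([608,-67.4,0])))
E
```

```text
9.275 [ 590.00957819 -178.433708    246.23481678] 25.1619831314478 [ 1.4468821  -0.09917691 -0.05136745]
grip pt [ 589.59944382 -178.50233374  265.23026572]
press frame [  -2.75902692 -112.58195593  265.23026572]
```

View pics/w8.png

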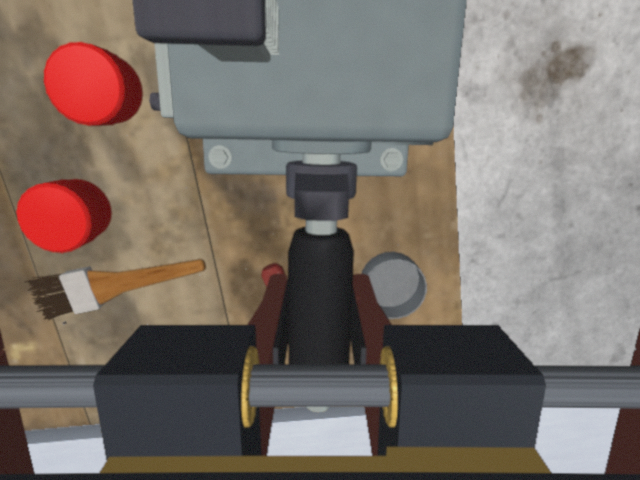

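Call:
move_arm --increments '[255,0,3,0,0,255,0,6,0.2,0,255,0,9,0.4,0,255,0,12,0.8,0,255,0,15,1.2,0,255,0,15,1.2,0,255,0,15,1.2,0]'

```text
t: 10.2
ee_pos: [602.7, -180.4, 245.1]
orientation: [2.363, 2.059, 0.024]
ft_force: [-9.2, -0.4, 5.4]
width: 24.9
```

```bash
python3 - <<'E'
from h import *
o=ctrl.get_obs(); print(o["t"],o["ee_pos"],o["width"],o["ft_force"])
M=R.from_rotvec(o["orientation"]).as_matrix(); g=o["ee_pos"]-19*M[:,2]
print("press frame",R.from_euler('z',-8,degrees=True).inv().apply(g-np.array([608,-67.4,0])))
print(M.round(3))
g,_,_=snap("side"); crop(g,215,190,345,310,6,"s9")
E
```

```text
10.2 [ 602.6579562  -180.39000035  245.10557272] 24.864816478254312 [-9.18934552 -0.43716789  5.40033959]
press frame [  10.13962313 -112.75616985  264.10288109]
[[ 0.137  0.99   0.016]
 [ 0.991 -0.137  0.004]
 [ 0.006  0.016 -1.   ]]
```

View pics/s9.png

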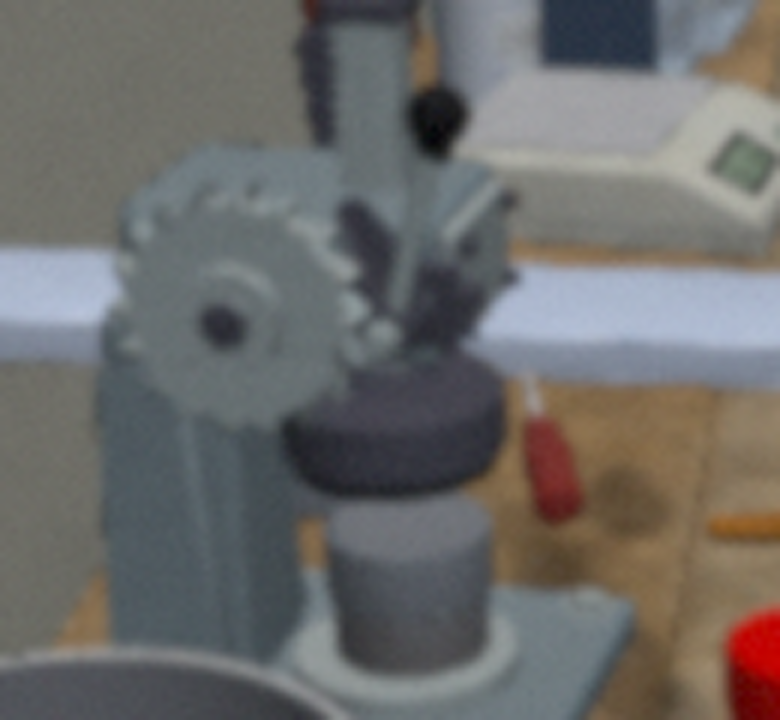

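```bash
cat >> h.py <<'E'
Rp=R.from_euler('z',-8,degrees=True)
def hpos(o):
    M=R.from_rotvec(o["orientation"]).as_matrix(); g=o["ee_pos"]-19*M[:,2]
    p=Rp.inv().apply(g-np.array([608,-67.4,0])); return p
def arc(a0,As,o=None):
    o=o or ctrl.get_obs(); M=R.from_rotvec(o["orientation"]).as_matrix()
    for a in As:
        d=Rp.apply([65*(np.sin(a)-np.sin(a0)),0,65*(np.cos(a)-np.cos(a0))])
        print(round(a,3),(M.T@d).round(1).tolist())
E
python3 - <<'E'
from h import *
a=0.155; arc(a,a-0.07*np.arange(1,13))
E
```

```text
0.085 [0.0, -4.5, -0.6]
0.015 [0.0, -9.0, -0.9]
-0.055 [0.0, -13.6, -0.9]
-0.125 [0.0, -18.1, -0.6]
-0.195 [0.1, -22.6, 0.1]
-0.265 [0.1, -27.1, 1.1]
-0.335 [0.1, -31.4, 2.3]
-0.405 [0.1, -35.7, 3.9]
-0.475 [0.1, -39.9, 5.8]
-0.545 [0.1, -43.9, 8.0]
-0.615 [0.0, -47.7, 10.4]
-0.685 [0.0, -51.4, 13.1]
```

Call:
move_arm --increments '[255,0,-3,-0.4,0,255,0,-6,-0.7,0,255,0,-9,-0.9,0,255,0,-13.5,-0.9,0,255,0,-18,-0.6,0,255,0,-22.5,0.1,0,255,0,-22.5,0.1,0]'

```text
t: 11.12
ee_pos: [576.7, -176.4, 244.1]
orientation: [2.368, 2.064, 0.016]
ft_force: [-13.1, 2.9, 7.6]
width: 25.5
```

```bash
python3 - <<'E'
from h import *
o=ctrl.get_obs(); print(o["t"],o["width"],o["ft_force"]); p=hpos(o); print(p, np.arctan2(p[0],p[2]-198))
a=np.arcsin(p[0]/65); print(a); arc(a,a-0.07*np.arange(1,11),o)
E
```

```text
11.125 25.479893806308525 [-13.09713787   2.91732418   7.56134218]
[ -15.94232659 -112.45386627  263.14892797] -0.23998980098539263
-0.24779464444671945
-0.318 [0.0, -4.4, 1.2]
-0.388 [0.0, -8.7, 2.8]
-0.458 [-0.0, -12.8, 4.6]
-0.528 [-0.0, -16.8, 6.7]
-0.598 [-0.0, -20.7, 9.1]
-0.668 [-0.0, -24.4, 11.8]
-0.738 [-0.0, -27.9, 14.7]
-0.808 [-0.1, -31.2, 17.9]
-0.878 [-0.1, -34.2, 21.2]
-0.948 [-0.1, -37.0, 24.8]
```

Call:
move_arm --increments '[255,0,-4.4,1.0,0,255,0,-8.7,2.6,0,255,0,-12.8,4.4,0,255,0,-16.8,6.5,0,255,0,-20.7,9,0,255,0,-24.4,11.7,0,255,0,-27,14,0,255,0,-27,14,0]'

```text
t: 12.12
ee_pos: [545.5, -171.5, 226.9]
orientation: [-2.362, -2.059, -0.007]
ft_force: [-9.6, 1.3, -6.6]
width: 25.5
```

```bash
python3 - <<'E'
from h import *
o=ctrl.get_obs(); print(o["t"],o["width"],o["ft_force"]); p=hpos(o); print(p, np.arctan2(p[0],p[2]-200))
a=np.arctan2(p[0],p[2]-200); print(a); arc(a,a-0.05*np.arange(1,9),o)
g,_,_=snap("side"); crop(g,215,190,345,310,6,"s11")
E
```

```text
12.125 25.487899760697676 [-9.62891249  1.29320236 -6.55000115]
[ -47.30737378 -111.95514695  245.94409645] -0.8000164875321273
-0.8000164875321273
-0.85 [-0.0, -2.2, 2.4]
-0.9 [-0.0, -4.3, 4.9]
-0.95 [-0.0, -6.2, 7.5]
-1.0 [-0.1, -8.0, 10.2]
-1.05 [-0.1, -9.7, 13.0]
-1.1 [-0.1, -11.2, 15.8]
-1.15 [-0.1, -12.6, 18.8]
-1.2 [-0.2, -13.9, 21.8]
```

View pics/s11.png

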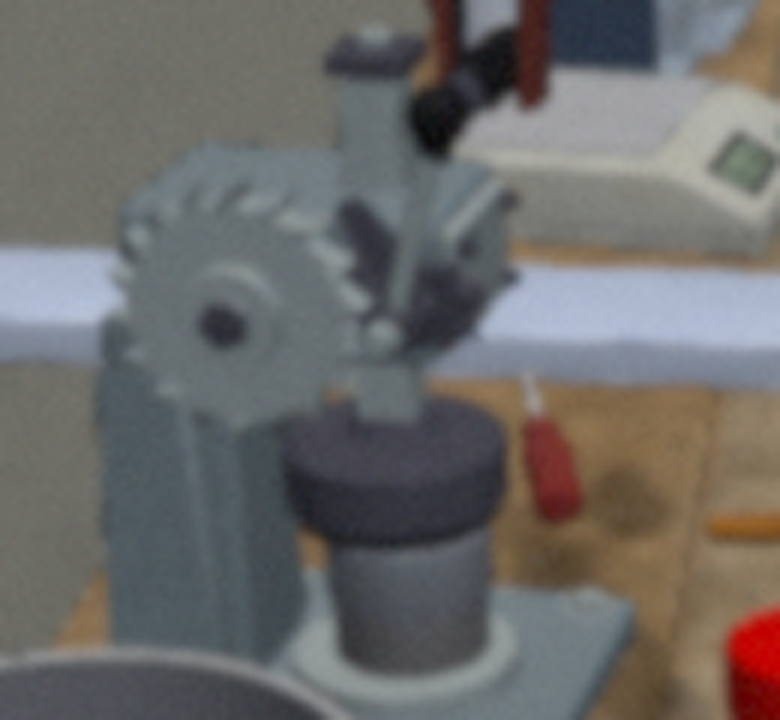

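Call:
move_arm --increments '[255,0,-1.1,1.2,0,255,0,-2.2,2.4,0,255,0,-3.3,3.6,0,255,0,-4.3,4.9,0,255,0,-4.3,4.9,0]'

```text
t: 12.8
ee_pos: [541.0, -170.8, 222.0]
orientation: [-2.361, -2.058, -0.006]
ft_force: [-4.3, -1.0, -10.5]
width: 25.2
```

```bash
cat > chk.py <<'E'
from h import *
o=ctrl.get_obs(); p=hpos(o); a=np.arctan2(p[0],p[2]-200)
F=Rp.inv().apply(o["ft_force"]); t=np.array([-np.cos(a),0,np.sin(a)])
print(o["t"],o["width"].round(1),"F",F.round(1),"p",p.round(1),"a",a.round(3),"Ft lowering",(F@t).round(2))
arc(a,a-0.025*np.arange(1,7),o)
E
python3 chk.py
```

```text
Traceback (most recent call last):
  File "chk.py", line 4, in <module>
    print(o["t"],o["width"].round(1),"F",F.round(1),"p",p.round(1),"a",a.round(3),"Ft lowering",(F@t).round(2))
                 ^^^^^^^^^^^^^^^^
AttributeError: 'float' object has no attribute 'round'
```

```bash
sed -i 's/o\["width"\].round(1)/o["width"]/' chk.py; python3 chk.py
```

```text
12.8 25.161363747889016 F [ -4.1  -1.5 -10.5] p [ -51.9 -111.9  241. ] a -0.902 Ft lowering 10.8
-0.927 [-0.0, -1.0, 1.3]
-0.952 [-0.0, -1.9, 2.6]
-0.977 [-0.0, -2.9, 3.9]
-1.002 [-0.0, -3.7, 5.3]
-1.027 [-0.0, -4.6, 6.7]
-1.052 [-0.1, -5.4, 8.1]
```

Call:
move_arm --increments '[255,0,-1.0,1.3,0,255,0,-1.9,2.6,0,255,0,-2.9,3.9,0,255,0,-2.9,3.9,0]'

```text
t: 13.3
ee_pos: [538.0, -170.3, 218.0]
orientation: [-2.361, -2.058, -0.006]
ft_force: [-4.0, -1.2, -10.4]
width: 25.4
```

```bash
python3 chk.py
```

```text
13.3 25.37157334908915 F [ -3.8  -1.7 -10.4] p [ -54.9 -111.8  237. ] a -0.978 Ft lowering 10.8
-1.003 [-0.0, -0.9, 1.4]
-1.028 [-0.0, -1.7, 2.7]
-1.053 [-0.0, -2.6, 4.2]
-1.078 [-0.0, -3.3, 5.6]
-1.103 [-0.1, -4.1, 7.0]
-1.128 [-0.1, -4.8, 8.5]
```

Call:
move_arm --increments '[255,0,-0.9,1.4,0,255,0,-1.7,2.7,0,255,0,-2.6,4.2,0,255,0,-2.6,4.2,0]'

```text
t: 13.8
ee_pos: [538.0, -170.4, 217.0]
orientation: [-2.366, -2.062, -0.012]
ft_force: [-4.1, 1.1, 11.3]
width: 25.2
```

```bash
python3 chk.py
```

```text
13.8 25.244663388907977 F [-4.2  0.5 11.3] p [ -55.  -111.9  236. ] a -0.991 Ft lowering -7.14
-1.016 [-0.0, -0.9, 1.4]
-1.041 [-0.0, -1.7, 2.8]
-1.066 [-0.0, -2.5, 4.2]
-1.091 [-0.0, -3.3, 5.6]
-1.116 [-0.0, -4.0, 7.0]
-1.141 [-0.1, -4.7, 8.5]
```

Call:
move_arm --increments '[255,0,0,0,0,255,0,0,0,0]'

```text
t: 14.05
ee_pos: [538.1, -170.4, 217.5]
orientation: [-2.366, -2.062, -0.013]
ft_force: [-5.1, 1.2, -1.8]
width: 25.3
```

```bash
python3 chk.py; python3 - <<'E'
from h import *
g,_,_=snap("side"); crop(g,215,190,345,310,6,"s13")
E
```

```text
14.05 25.304419391355868 F [-5.2  0.5 -1.8] p [ -54.9 -111.9  236.5] a -0.984 Ft lowering 4.4
-1.009 [-0.0, -0.9, 1.4]
-1.034 [-0.0, -1.7, 2.7]
-1.059 [-0.0, -2.6, 4.1]
-1.084 [-0.0, -3.3, 5.6]
-1.109 [-0.0, -4.1, 7.0]
-1.134 [-0.1, -4.8, 8.5]
```

View pics/s13.png

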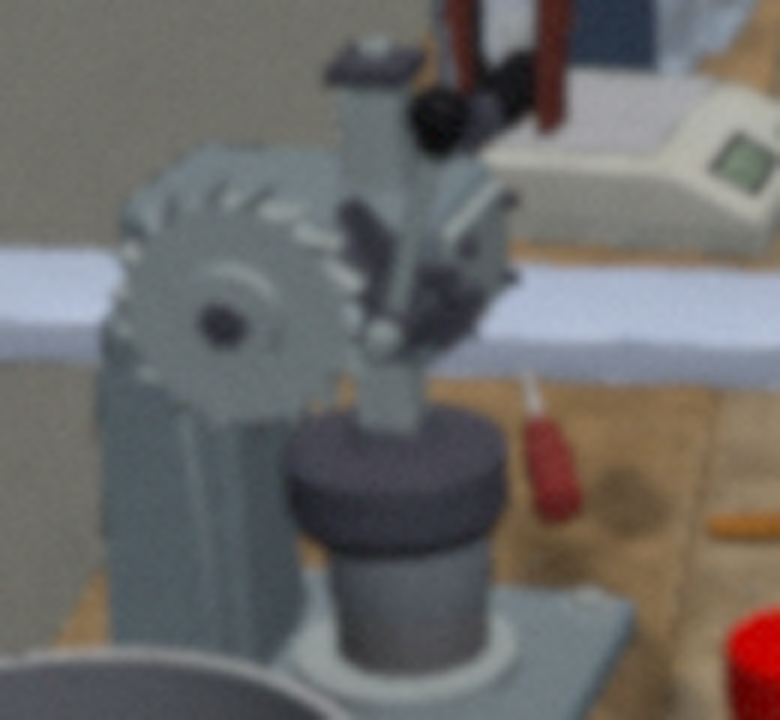

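Call:
move_arm --increments '[255,0,-0.5,0.8,0,255,0,-0.5,0.8,0,100,0,-0.5,0.8,0,100,0,-0.5,0.8,0,100,0,-0.5,0.8,0,100,0,-0.5,0.8,0]'

```text
t: 14.85
ee_pos: [538.0, -170.4, 216.9]
orientation: [-2.366, -2.062, -0.013]
ft_force: [-0.1, 0.2, 0.3]
width: 53.0
```

```bash
python3 chk.py; python3 - <<'E'
from h import *
snap("wrist","w14")
g,_,_=snap("side"); crop(g,215,190,345,310,6,"s14")
E
```

```text
14.85 53.00659934574084 F [-0.2  0.2  0.3] p [ -55.1 -111.9  235.9] a -0.994 Ft lowering -0.17
-1.019 [-0.0, -0.9, 1.4]
-1.044 [-0.0, -1.7, 2.8]
-1.069 [-0.0, -2.5, 4.2]
-1.094 [-0.0, -3.3, 5.6]
-1.119 [-0.0, -4.0, 7.1]
-1.144 [-0.1, -4.7, 8.5]
```

View pics/w14.png

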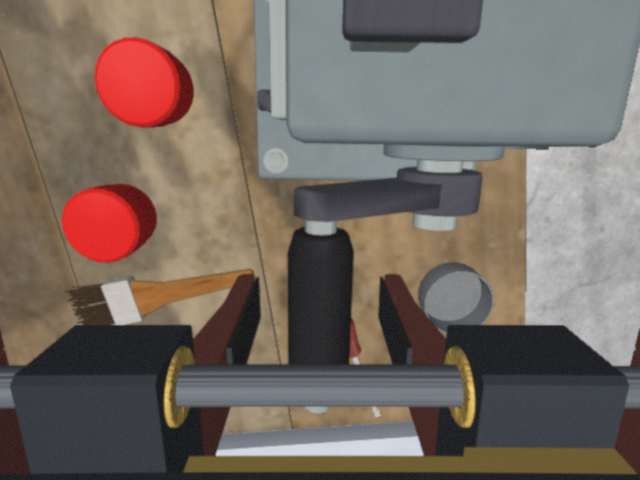

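View pics/s14.png

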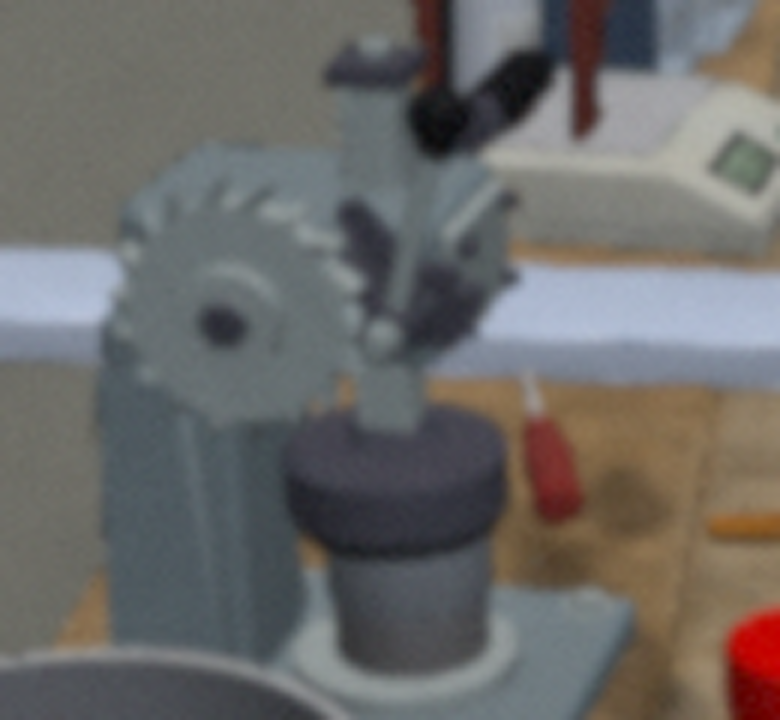

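Call:
move_arm --increments '[100,0,0,-15,0,100,0,0,-40,0,100,0,0,-75,0,100,0,0,-115,0,100,0,0,-150,0,100,0,0,-160,0,100,0,0,-160,0,100,0,0,-160,0,100,0,0,-160,0]'

```text
t: 16.08
ee_pos: [536.6, -171.4, 375.3]
orientation: [-2.364, -2.061, -0.011]
ft_force: [0.1, 0.8, -0.5]
width: 53.4
```

```bash
python3 - <<'E'
from h import *
f,_,o=snap("wrist","w15"); print(o["t"],o["ft_force"],o["ee_pos"])
g,_,_=snap("side"); crop(g,195,130,375,300,4,"s15")
b=cv2.imread("pics/s14.png");a=cv2.resize(g[190:310,215:345],None,fx=6,fy=6,interpolation=cv2.INTER_CUBIC)
d=cv2.absdiff(cv2.GaussianBlur(a,(0,0),6),cv2.GaussianBlur(b,(0,0),6)).max(2)
print("press region diff", d[400:680,100:560].max(), d[180:400,100:500].max())
E
```

```text
16.075 [ 0.10305894  0.82465478 -0.46450611] [ 536.57548357 -171.3957756   375.30088353]
press region diff 4 4
```

View pics/s15.png

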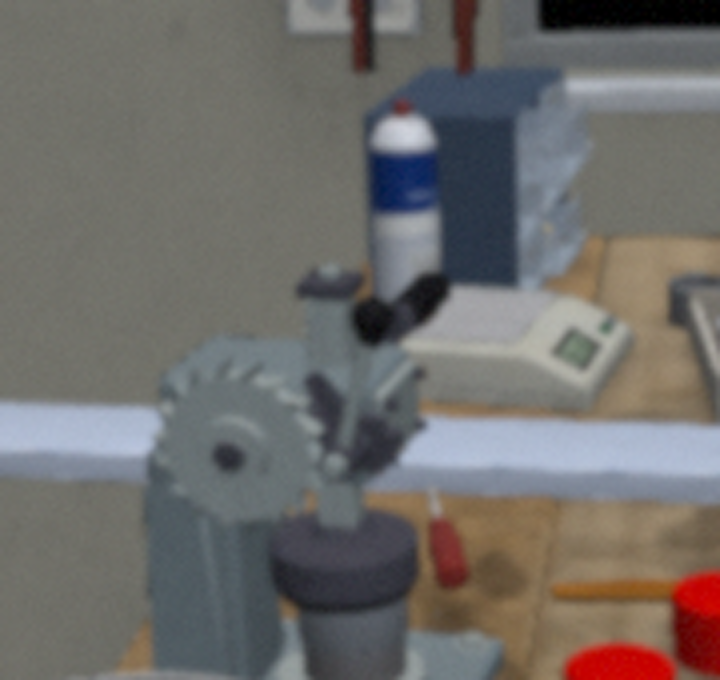

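View pics/w15.png

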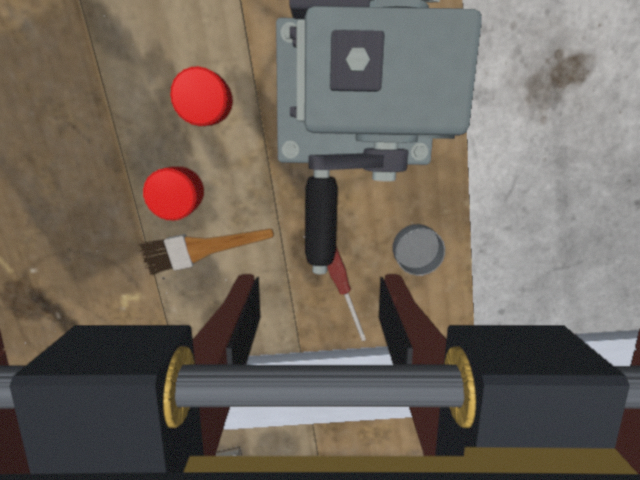

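```bash
python3 -c "
from workcell import ctrl
print(ctrl.close_job())"
```

```text
the job is handed in; nothing more can be done
None
```

The weight now rests on the cap, the release lever is thrown and nothing is touching the gripper. The job is handed in, at about 16 s of the 51 s allowed. No verdict is reported.

**What I did**
- **Lever:** I pinched its knob and pulled it about 50 mm forward until it met its stop, where the force rose to about 16 N.
- **Pawl:** holding the crank handle from above, I wound it up about 0.2 rad. The side view then showed a gap between pawl and wheel, and the handle carried about 9 N of load.
- **Lowering:** I wound the crank back slowly. At about -0.99 rad the force along the handle's path changed from 10.8 N pulling down to about 7 N pushing back, which I took as the landing. I eased off, opened the fingers and rose clear.

**Last checks**
- After I let go, the side pictures before and after the retreat showed no change in the weight, wheel, lever or pawl.
- The pipe looks upright and in place, the lever is still thrown, and the wrist force is back near zero.
- In the last pictures the brush and screwdriver look unmoved. The block was not in them, but the arm's path stayed well above it.

**Not measured directly**
- The pawl's clearance from the wheel and the weight's bearing force on the pipe I judged only from the pictures, the handle force and the crank angle.
- My estimate of the grip point read about 2 mm higher than the model says. I allowed for this in the landing angle.

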